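# Lay out the vacuum gauge calibration row

### The job

Lay out the calibration row along the line through the mahogany plinth and the cream switch panel: seat the brass-rimmed vacuum gauge fully home on the plinth with the notch in its foot over the brass key (its hose stem then points away from the robot), stand the steel cup upright on the bench midway between plinth and panel, and stand the glass bulb in the cup. Set the digital barometer flat on the bench on the other side of the plinth, in line, square with the plinth and as far from the plinth's centre as the cup is. Keep the bulb upright throughout, leave the level, weight and jar alone, and let go of everything.

Things in the scene. Friction and masses are not known exactly. Their poses are not given: they have to be found in the camera images.
- plinth: Mahogany gauge plinth, fixed to the bench: square block 90 x 90 x 30 mm; origin at the centre of its underside, z up. On its top stands a brass key, a bar 17 mm long (along x, from x = +8 to +25 mm), 10 mm wide (y) and 8 mm high. Its x axis points away from the robot (turned up to 0.15 rad); the panel stands 240 mm away along its +y or its -y, different each time.
- panel: Cream metal switch panel with a chrome toggle switch, fixed to the bench: low box 110 (x) x 90 (y) x 40 mm, toggle up to 71 mm above the bench; origin at the centre of its underside, parallel to the plinth. The toggle does not move and is not to be operated.
- gauge_mid (a point): Centre of the loose vacuum gauge, dial up: dark round body 60 mm wide, brass rim, 45 mm high; point on its axis, 22.5 mm up. z up, x along its hose stem (9 to 12 mm thick, 27 mm up, out to 51 mm), at first within 0.7 rad of away from the robot. Under the body a 50 mm square foot 10 mm high, notched below the stem: 16 mm wide, x = 4 mm to the edge. Seated: axis and x on the plinth's. 0.2-0.4 kg.
- cup_mid (a point): Centre of the loose rubber-lined steel cup: straight round cup, outer diameter 64 mm, inner diameter 56 mm, height 42 mm, floor 5 mm thick; this point is on its axis, 21 mm above its underside. z up. About 0.18 kg.
- bulb_mid (a point): Centre of the loose glass pressure bulb, standing upright: flat foot 26 mm, belly 40 mm in diameter at 18 mm height, glass neck 16 mm, brass cap 18 mm in diameter from 54 mm height to the top at 78 mm; this point is on its axis, 39 mm above its underside. z up. Best held by the brass cap. About 0.06 kg.
- barometer_mid (a point): Centre of the loose digital barometer: flat aluminium case 78 mm (x) x 58 mm (y) x 34 mm high, dark screen and three buttons on top; this point is 17 mm above its underside. z up. At the start its x axis points away from the robot to within 0.6 rad; either way round will do at the end. About 0.25 kg.
- level: Bystander: small aluminium spirit level 120 x 22 x 20 mm lying beyond the row; origin at the centre of its underside.
- weight: Bystander: brass knob weight 44 mm in diameter, 48 mm high, at the left; origin at the centre of its underside.
- jar: Bystander: small closed jar 50 mm in diameter, 60 mm high, at the right; origin at the centre of its underside.

How it is judged:
By the outcome, as a careful person would: the job done as asked, in the order asked, and still so for the second after the job is handed in, with the robot touching nothing.
It also fails if it takes over 118 s, if anything falls off the work surface, if the arm or the gripper's body presses on something with over 40 N, if the wrist force passes 120 N, or if a joint passes its speed limit or range.

### The arm

A 6-joint arm with a two-finger parallel gripper is mounted at the origin on the work surface. World frame = base frame: x ahead of the robot, y to its left, z up, the work surface at z = 0. Lengths are in m, angles in rad, forces in N, time in s.
With the tool pointing down it reaches from about 0.25 to 0.775 m from the base axis. Payload 4 kg.
Tool frame: the origin (TCP) lies between the finger pads; the fingertips stand 25 mm ahead of it and the grasp point (between the pads) lies 6 mm ahead of it (robot.tip_reach is the distance from the TCP to the fingertips, in m); z points along the fingers, y is the line along which they close (so a half turn about z gives the same grasp; the last joint's range is limited). The gripper opens to 94 mm and grips with 3 to 60 N. Pads are 16 mm wide; open, the fingers measure 119 mm over their backs; the gripper's body (75 mm by 177 mm) begins 78 mm behind the grasp point.
Start: joints at [1.184, 0.087, 1.371, -0, 1.684, -0.103], TCP at [0.154, 0.528, 0.231] pointing down, gripper open.
Joint ranges: [-3.1, 3.1], [-0.76, 2.03], [0.27, 2.55], [-1.08, 4.22], [0.17, 2.65], [-2.57, 2.57]. Speed limits (rad/s): [2.79, 2.79, 3.14, 3.14, 3.14, 3.14].

### API

Orientations are given as [roll, pitch, yaw] about the fixed x, y, z axes, in that order (R = Rz(yaw) Ry(pitch) Rx(roll)).
In Python, from bench import sensors, snapshot, camera_info, ticket, robot gives the robot as it stands.
- The arm moves only by the tool arm_command, never from a script. Its argument "plan" is a list of rows, each an object with "grip": the closure, from -1 (fully open) to 1 (shut); "slide": the shift along the tool's x, y, z normalised to -1 to 1, where 1 is 500 mm, a list of three; "spin": the turn about the tool's z normalised to -1 to 1, where 1 is 5 degrees. A call has 1 to 10 rows; each row shifts and turns the commanded pose from where the row before left it, along the tool's axes as they then stand; what a row does not reach is not made up. A row lasts 1/8 s, in which the tool goes at most 62.5 mm and 10.7 degrees, less where a joint would pass 70% of its speed; a pose out of reach is approached as far as the arm can. A call with a number of a shift or a turn outside -1 to 1 is refused whole. A call with a gripper value outside its range is refused whole. The fingers move at their own pace and stop on an object; the grip force is fixed at half the most. Time passes only in rows, so rows that do not move let the fingers close. It gives the time, the measured TCP pose, the force, the opening and the grip force at its end, in the units of the state.
- sensors.get_obs(): the state, without advancing time (a new reading comes with each control period).
- snapshot(name): name is "scene" or "top" or "wrist"; returns the picture (400x640x3 uint8, red, green, blue); there is no depth.
- camera_info(name): a dict with "fx", "fy", "cx", "cy" (pixels), "position" and "rotation" of the camera in the world. Camera axes: x right, y up, looking along -z (the intrinsics and any distortion apply to the point x, -y, -z); pixel columns grow to the right and rows downward; lengths in m; the calibration is good to about 2 mm. The wrist camera is an equidistant fisheye: a pixel r from the principal point sees the ray r / f radians off the axis. A picture is of the moment at which its call begins: read the wrist's pose just before it. camera_info takes no time and is no camera call; for the wrist camera it gives the pose at the moment of the call.
- ticket.close_job(): hands the job in; it is judged then, once.
The state is a dict: "time": time; "joint_positions": joint angles; "qvel": joint speeds; "joint_torque": joint torques, N m; "tool_pos": TCP position; "ee_rot": TCP orientation; "wrist_force": force on the tool from outside, world axes, zero at the start; "wrist_torque": the same for the moment, N m; "width": finger opening in m; "finger_force": force on a finger pad.
Only numpy, scipy, OpenCV 4.12 (cv2) and the standard library are available. Lean on these libraries where they do the work, as an engineer would, in place of code of your own. Each camera call takes 0.05 s, during which the arm holds its last target. There are 200 camera calls.

## Working session

There is one attempt and no reset: what is moved stays moved. The work goes in short steps, Python scripts to look and compute and a tool call to move; the robot and the scene stay as the last step left them, time stands still between calls to the robot, and variables do not carry over. Pictures are saved under pics/ and viewed, at most 17 in all, crops included, and the job is handed in when it is done.

Besides the shell and the picture viewer there is one more tool, called by a JSON object that holds its "name" and its "arguments". arm_command: Moves the arm, as the interface text tells. Scaled input: -1 to 1 covers 500 mm each way for a shift and 5 degrees each way for a turn. Its arguments: {"type":"object","properties":{"plan":{"type":"array","items":{"type":"object","properties":{"grip":{"type":"number"},"slide":{"type":"array","items":{"type":"number"}},"spin":{"type":"number"}}}}},"required":["plan"]}

```bash
mkdir -p pics; ls; cat > h.py <<'E'
import numpy as np, cv2
from bench import sensors, snapshot, camera_info, ticket, robot
def save(img,name): cv2.imwrite('pics/'+name+'.png', cv2.cvtColor(img,cv2.COLOR_RGB2BGR))
def ray(info,u,v,fish=False):
    x=(u-info['cx'])/info['fx']; y=(v-info['cy'])/info['fy']
    if fish:
        r=np.hypot(x,y); s=np.sin(r)/r if r>1e-9 else 1.; d=np.array([x*s,-y*s,-np.cos(r)])
    else: d=np.array([x,-y,-1.])
    return np.array(info['position']), np.array(info['rotation'])@d
def onz(info,u,v,z,fish=False):
    p,d=ray(info,u,v,fish); return p+d*(z-p[2])/d[2]
E
python3 - <<'E'
from h import *
for n in ('scene','top','wrist'):
    i=camera_info(n); im=snapshot(n); save(im,n+'0'); np.save(n+'0.npy',im); print(n,{k:(np.round(v,4).tolist() if not isinstance(v,str) else v) for k,v in i.items()})
print(sensors.get_obs())
E
```

```text
pics
scene {'fx': 427.5187, 'fy': 427.5187, 'cx': 314.3851, 'cy': 196.2012, 'position': [1.2254, 0.0426, 0.9694], 'rotation': [0.5766, 0.0075, 1.6464]}
top {'fx': 442.4764, 'fy': 442.4764, 'cx': 317.7702, 'cy': 203.5299, 'position': [0.3999, -0.0135, 1.4855], 'rotation': [0.148, 0.015, -1.5674]}
wrist {'fx': 309.7069, 'fy': 309.7069, 'cx': 325.7165, 'cy': 197.6439, 'position': [0.09, 0.5483, 0.3839], 'rotation': [-0.2408, 0.0028, 1.2873]}
{'time': 0.15, 'joint_positions': array([ 1.18389536e+00,  8.78109160e-02,  1.37188471e+00,  8.98947826e-06,
        1.68361068e+00, -1.03103893e-01]), 'qvel': array([ 0.00033642, -0.00173825, -0.00459563, -0.00164001, -0.00041484,
        0.00094105]), 'joint_torque': array([ 1.34682941e-03, -3.40647590e+01, -3.02791429e+01,  7.18453433e-02,
        3.05247086e-02, -1.08752943e-04]), 'tool_pos': array([0.1538627 , 0.5276486 , 0.22957034]), 'ee_rot': array([-3.13988902e+00, -1.85257854e-04,  2.85779642e+00]), 'wrist_force': array([ 0.01149535, -0.06026259, -0.30464885]), 'wrist_torque': array([0.02572797, 0.00864286, 0.02138291]), 'finger_force': 0.0, 'width': 0.09414477381493037}
```

View pics/top0.png

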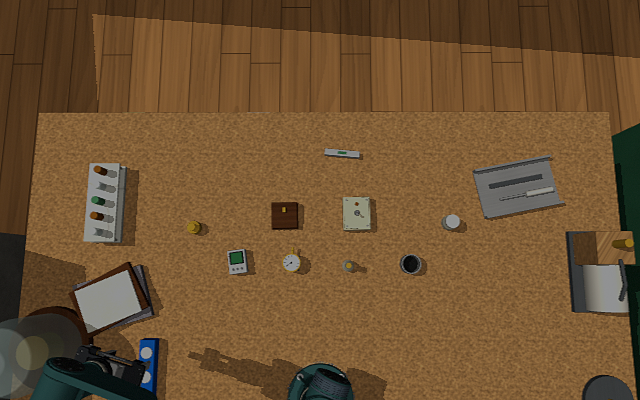

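View pics/scene0.png

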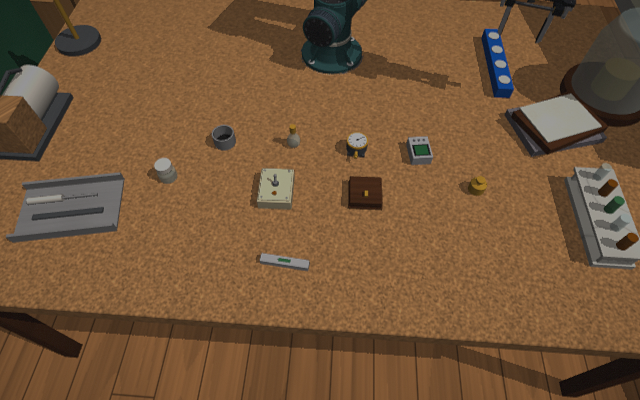

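The top view, with up as +x and left as +y, shows these items:

| Item | Pixel (top) |
|---|---|
| Plinth | (285,215) |
| Panel | (357,213), on the −y side |
| Gauge | (291,262) |
| Bulb | (348,266) |
| Cup | (411,264) |
| Barometer | (237,261) |
| Weight | (193,228) |
| Jar | (452,222) |
| Level | (342,154) |

The scene view shows the same layout.

```bash
cat >> h.py <<'E'
from scipy.spatial.transform import Rotation as Ro
_ci=camera_info
def camera_info(n):
    i=dict(_ci(n)); r=np.array(i['rotation'],float)
    if r.size==3: i['rotation']=Ro.from_euler('xyz',r.ravel()).as_matrix()
    return i
E
python3 - <<'E'
from h import *
i=camera_info('top')
for n,u,v,z in [('plinth',285,215,.03),('panel',357,213,.04),('gauge',291,263,.045),('bulb',348,266,.06),('cup',411,264,.042),('baro',237,262,.034),('weight',193,228,.04),('jar',452,222,.06)]:
    print(n,onz(i,u,v,z).round(3))
s=sensors.get_obs(); R=Ro.from_euler('xyz',s['ee_rot']).as_matrix(); c=camera_info('wrist')
print('cam in tool',R.T@(np.array(c['position'])-s['tool_pos']), (R.T@c['rotation']).round(3))
E
```

```text
plinth [0.578 0.118 0.03 ]
panel [ 0.584 -0.12   0.04 ]
gauge [0.42  0.095 0.045]
bulb [ 0.411 -0.089  0.06 ]
cup [ 0.418 -0.292  0.042]
baro [0.423 0.272 0.034]
weight [0.533 0.419 0.04 ]
jar [ 0.553 -0.424  0.06 ]
cam in tool [ 0.06714066  0.001716   -0.15443056] [[ 0.     0.971  0.239]
 [ 1.    -0.     0.001]
 [ 0.001  0.239 -0.971]]
```

{"name": "arm_command", "arguments": {"plan": [{"grip":-1,"slide":[0,0,-0.01],"spin":-0.81},{"grip":-1,"slide":[0,0,-0.01],"spin":-0.81},{"grip":-1,"slide":[0,0,-0.01],"spin":-0.81},{"grip":-1,"slide":[0,0,-0.01],"spin":-0.82},{"grip":-1,"slide":[-0.05,-0.1,0]},{"grip":-1,"slide":[-0.05,-0.1,0]},{"grip":-1,"slide":[-0.05,-0.1,0]},{"grip":-1,"slide":[-0.05,-0.1,0]},{"grip":-1,"slide":[-0.05,-0.1,0]},{"grip":-1,"slide":[-0.05,-0.1,0]}]}}

```text
invalid input at $.plan[4]: expected keys grip, slide, spin
```

{"name": "arm_command", "arguments": {"plan": [{"grip":-1,"slide":[-0.05,-0.1,0]},{"grip":-1,"slide":[-0.05,-0.1,0]},{"grip":-1,"slide":[-0.05,-0.1,0]},{"grip":-1,"slide":[-0.05,-0.1,0]},{"grip":-1,"slide":[-0.03,-0.06,0]},{"grip":-1,"slide":[0,0,0]},{"grip":-1,"slide":[0,0,0]},{"grip":-1,"slide":[0,0,0]}]}}

```text
invalid input at $.plan[0]: expected keys grip, slide, spin
```

```bash
python3 - <<'E'
from h import *
im=snapshot('wrist'); save(im,'w1'); np.save('w1.npy',im)
import pickle; pickle.dump(camera_info('wrist'),open('w1.pkl','wb'))
s=sensors.get_obs(); print(s['tool_pos'],s['ee_rot'],s['wrist_force'],s['time'])
E
```

```text
[0.1539049  0.52771007 0.22974265] [-3.14017295e+00 -1.10361132e-04  2.85775673e+00] [ 0.3435867  -0.45732918  0.72312755] 0.2
```

View pics/w1.png

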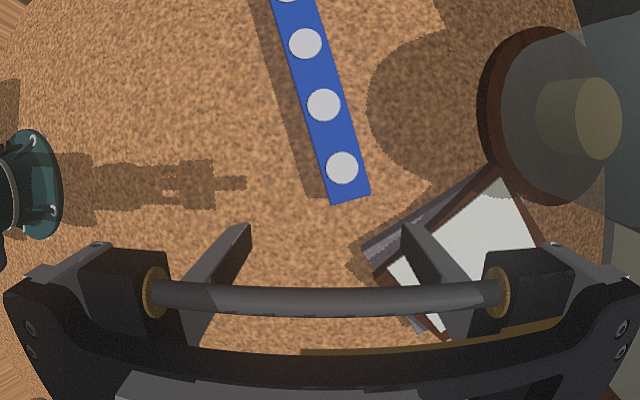

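The gripper fills the lower half of the wrist view, which looks toward tool +x. I'll move to the row and turn so that the camera faces away from the robot.

{"name": "arm_command", "arguments": {"plan": [{"grip":-1,"slide":[-0.07,-0.09,-0.014],"spin":0},{"grip":-1,"slide":[-0.07,-0.09,-0.014],"spin":0},{"grip":-1,"slide":[-0.07,-0.09,-0.014],"spin":0},{"grip":-1,"slide":[-0.07,-0.09,-0.014],"spin":0},{"grip":-1,"slide":[-0.07,-0.09,-0.014],"spin":0},{"grip":-1,"slide":[-0.07,-0.09,-0.014],"spin":0},{"grip":-1,"slide":[-0.07,-0.09,-0.014],"spin":0},{"grip":-1,"slide":[-0.07,-0.09,-0.014],"spin":0},{"grip":-1,"slide":[-0.07,-0.09,-0.014],"spin":0},{"grip":-1,"slide":[-0.07,-0.09,-0.014],"spin":0}]}}

```text
time: 1.45
tool_pos: [0.3642, -0.0039, 0.3008]
ee_rot: [3.141, 0.001, 2.857]
wrist_force: [0.4, 1.6, -0.2]
width: 0.0941
finger_force: 0.0
```

{"name": "arm_command", "arguments": {"plan": [{"grip":-1,"slide":[0,0,0],"spin":1},{"grip":-1,"slide":[0,0,0],"spin":1},{"grip":-1,"slide":[0,0,0],"spin":1},{"grip":-1,"slide":[0,0,0],"spin":1},{"grip":-1,"slide":[0,0,0],"spin":1},{"grip":-1,"slide":[0,0,0],"spin":1},{"grip":-1,"slide":[0,0,0],"spin":1},{"grip":-1,"slide":[0,0,0],"spin":1},{"grip":-1,"slide":[0,0,0],"spin":1},{"grip":-1,"slide":[0,0,0],"spin":1}]}}

```text
time: 2.7
tool_pos: [0.3638, -0.002, 0.3003]
ee_rot: [-3.141, -0.0, 1.982]
wrist_force: [-0.2, -0.1, 0.1]
width: 0.094
finger_force: 0.0
```

{"name": "arm_command", "arguments": {"plan": [{"grip":-1,"slide":[0,0,0],"spin":1},{"grip":-1,"slide":[0,0,0],"spin":1},{"grip":-1,"slide":[0,0,0],"spin":1},{"grip":-1,"slide":[0,0,0],"spin":1},{"grip":-1,"slide":[0,0,0],"spin":1},{"grip":-1,"slide":[0,0,0],"spin":1},{"grip":-1,"slide":[0,0,0],"spin":1},{"grip":-1,"slide":[0,0,0],"spin":1},{"grip":-1,"slide":[0,0,0],"spin":1},{"grip":-1,"slide":[0,0,0],"spin":1}]}}

```text
time: 3.95
tool_pos: [0.3638, -0.002, 0.3003]
ee_rot: [-3.141, -0.0, 1.11]
wrist_force: [-0.1, 1.0, 0.2]
width: 0.0943
finger_force: 0.0
```

{"name": "arm_command", "arguments": {"plan": [{"grip":-1,"slide":[0,0,0],"spin":1},{"grip":-1,"slide":[0,0,0],"spin":1},{"grip":-1,"slide":[0,0,0],"spin":1},{"grip":-1,"slide":[0,0,0],"spin":1},{"grip":-1,"slide":[0,0,0],"spin":1},{"grip":-1,"slide":[0,0,0],"spin":1},{"grip":-1,"slide":[0,0,0],"spin":1},{"grip":-1,"slide":[0,0,0],"spin":1},{"grip":-1,"slide":[0,0,0],"spin":1},{"grip":-1,"slide":[0,0,0],"spin":1}]}}

```text
time: 5.2
tool_pos: [0.3639, -0.002, 0.3003]
ee_rot: [-3.141, 0.0, 0.237]
wrist_force: [0.8, 0.3, 0.1]
width: 0.0939
finger_force: 0.0
```

{"name": "arm_command", "arguments": {"plan": [{"grip":-1,"slide":[0,0,0],"spin":0.9},{"grip":-1,"slide":[0,0,0],"spin":0.9},{"grip":-1,"slide":[0,0,0],"spin":0.95},{"grip":-1,"slide":[0,0,0],"spin":0},{"grip":-1,"slide":[0,0,0],"spin":0}]}}

```text
time: 5.82
tool_pos: [0.3639, -0.002, 0.3004]
ee_rot: [-3.141, 0.0, 0.001]
wrist_force: [-0.3, -0.3, -0.5]
width: 0.0939
finger_force: 0.0
```

```bash
python3 - <<'E'
from h import *
im=snapshot('wrist'); save(im,'w2'); np.save('w2.npy',im)
import pickle; pickle.dump(camera_info('wrist'),open('w2.pkl','wb'))
s=sensors.get_obs(); print(s['tool_pos'],s['ee_rot'],s['wrist_force'],s['time'],s['joint_positions'].round(2))
E
```

```text
[ 0.36395977 -0.00198889  0.30043918] [-3.14151099e+00 -1.76943463e-05  7.31538538e-04] [ 0.62464591  0.05713098 -1.07441278] 5.875 [-0.16 -0.34  1.61  0.    1.87  1.41]
```

View pics/w2.png

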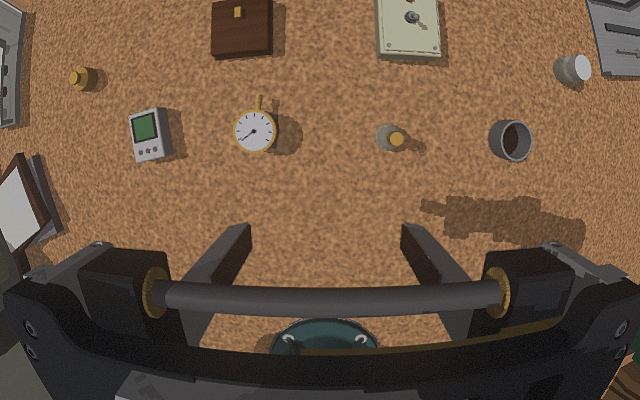

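The wrist view from above the row shows everything needed:

| Item | Pixel (wrist) |
|---|---|
| Gauge dial | (255,131) |
| Gauge stem tip | (259,97) |
| Bulb cap | (396,139) |
| Cup rim | (511,140) |
| Barometer | (150,135) |
| Plinth, partly cut off at the top | (242,28) |
| Key | (237,12) |
| Panel | (408,28) |

I'll move 100 mm forward to see the plinth whole, then measure.

{"name": "arm_command", "arguments": {"plan": [{"grip":-1,"slide":[0.1,0,0],"spin":0},{"grip":-1,"slide":[0.1,0,0],"spin":0},{"grip":-1,"slide":[0,0,0],"spin":0},{"grip":-1,"slide":[0,0,0],"spin":0}]}}

```text
time: 6.38
tool_pos: [0.4636, -0.002, 0.3002]
ee_rot: [-3.141, 0.001, 0.0]
wrist_force: [-0.6, -0.3, 0.3]
width: 0.094
finger_force: 0.0
```

```bash
python3 - <<'E'
from h import *
c=camera_info('wrist'); im=snapshot('wrist'); np.save('w3.npy',im)
import pickle; pickle.dump(c,open('w3.pkl','wb'))
s=sensors.get_obs(); print(s['tool_pos'],s['ee_rot'],s['time'])
crop=im[60:230,100:560]
save(cv2.resize(crop,None,fx=1.73,fy=1.73,interpolation=cv2.INTER_CUBIC),'w3c')
hsv=cv2.cvtColor(im,cv2.COLOR_RGB2HSV)
for p in [(.578,.118,.03),(.584,-.12,.04),(.42,.095,.045),(.411,-.089,.078),(.418,-.292,.042),(.423,.272,.034)]:
    p=np.array(p); d=c['rotation'].T@(p-c['position']); x,y,z=d[0],-d[1],-d[2]; r=np.hypot(x,y); t=np.arctan2(r,z)
    u,v=c['cx']+c['fx']*t*x/r, c['cy']+c['fy']*t*y/r; print(p,round(u),round(v),hsv[min(399,int(v)),int(u)])
E
```

```text
[ 0.46338212 -0.00197815  0.30079055] [-3.14155671e+00 -8.99366091e-05  8.41515359e-05] 6.425
[0.578 0.118 0.03 ] 240 94 [ 10 139  79]
[ 0.584 -0.12   0.04 ] 413 89 [13 21 85]
[0.42  0.095 0.045] 257 207 [120   3 180]
[ 0.411 -0.089  0.078] 393 221 [ 19 148 172]
[ 0.418 -0.292  0.042] 510 207 [20 39 59]
[0.423 0.272 0.034] 152 203 [52 81 72]
```

View pics/w3c.png

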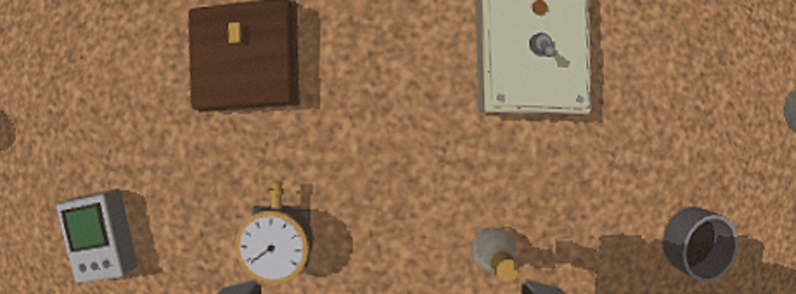

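```bash
cat > m.py <<'E'
from h import *
import pickle
def load(n): return np.load(n+'.npy'),pickle.load(open(n+'.pkl','rb'))
def blob(mask,u,v,rad=60):
    m=np.zeros(mask.shape,np.uint8); y0,x0=max(0,v-rad),max(0,u-rad)
    m[y0:v+rad,x0:u+rad]=mask[y0:v+rad,x0:u+rad]
    cs,_=cv2.findContours(m,cv2.RETR_EXTERNAL,cv2.CHAIN_APPROX_NONE)
    cs=[c for c in cs if len(c)>6]
    return max(cs,key=cv2.contourArea)[:,0,:].astype(float) if cs else None
def proj(c,pts,z): return np.array([onz(c,u,v,z,True)[:2] for u,v in pts])
def rect(P):
    (x,y),(w,h),a=cv2.minAreaRect((P*1000).astype(np.float32)); return np.round([x,y,w,h,a],1)
def circ(P):
    P=P*1000; (x,y),r=cv2.minEnclosingCircle(P.astype(np.float32)); 
    e=cv2.fitEllipse(P.astype(np.float32)); return np.round([x,y,2*r],1),[np.round(t,1) for t in e]
E
cat > a.py <<'E'
from m import *
im,c=load('w3'); h=cv2.cvtColor(im,cv2.COLOR_RGB2HSV).astype(int); H,S,V=h[...,0],h[...,1],h[...,2]
brass=((H>14)&(H<30)&(S>110)&(V>110)).astype(np.uint8)
k=blob(brass,236,79,14); print('key rect',rect(proj(c,k,.038)))
w=((S<40)&(V>130)).astype(np.uint8)
print('dial',circ(proj(c,blob(w,257,203,32),.045)))
st=blob(brass,260,172,14); print('stem px',st.mean(0), 'pts', proj(c,st,.027).min(0),proj(c,st,.027).max(0), proj(c,st,.027).mean(0))
cap=blob(brass,392,214,16); print('cap',circ(proj(c,cap,.078)), rect(proj(c,cap,.078)))
gry=((S<60)&(V<200)).astype(np.uint8)
cu=blob(gry,506,200,40); print('cup',circ(proj(c,cu,.042)))
pl=((V<100)&(H<14)).astype(np.uint8); p=blob(cv2.morphologyEx(pl,cv2.MORPH_OPEN,np.ones((5,5))),240,92,45); print('plinth',rect(proj(c,p,.03)))
ps=proj(c,p,.03)*1000
print('edges px', p.min(0),p.max(0))
pa=((S<70)&(V>150)&(H>15)).astype(np.uint8); q=blob(cv2.morphologyEx(pa,cv2.MORPH_CLOSE,np.ones((5,5))),412,88,50); print('panel',rect(proj(c,q,.04)))
b=((S<45)&(V>140)).astype(np.uint8); bb=blob(cv2.morphologyEx(b,cv2.MORPH_CLOSE,np.ones((5,5))),150,198,40); print('baro',rect(proj(c,bb,.034)), proj(c,bb,.034).min(0))
vis=im.copy()
for t in (k,st,cap,cu,p,q,bb,blob(w,257,203,32)):
    cv2.drawContours(vis,[t.astype(np.int32)[:,None]],-1,(255,0,255),1)
save(cv2.resize(vis[55:235,100:560],None,fx=1.73,fy=1.73,interpolation=cv2.INTER_NEAREST),'w3v')
E
python3 a.py
```

```text
key rect [5.996e+02 1.226e+02 1.610e+01 8.700e+00 4.000e-01]
dial (array([426. ,  95.6,  52. ]), [array([426.2,  95.5]), array([50.3, 50.8]), np.float64(6.2)])
stem px [258.41463415 171.46341463] pts [0.45534596 0.09006514] [0.47832744 0.09926392] [0.46766429 0.0942412 ]
cap (array([417.9, -88.9,  20.4]), [array([417.1, -88.2]), array([16.9, 18.3]), np.float64(140.7)]) [417.5 -87.5  18.7  17.5  46.4]
cup (array([ 428.7, -280.4,   87.6]), [array([ 427.9, -281.3]), array([62.5, 87.7]), np.float64(158.8)])
plinth [5.825e+02 1.223e+02 8.440e+01 8.370e+01 5.000e-01]
edges px [209.  61.] [266. 121.]
panel [ 588.8 -115.6  107.    87.6    1.4]
baro [429.3 274.   75.9  54.5   8.2] [0.39044185 0.24281365]
```

View pics/w3v.png

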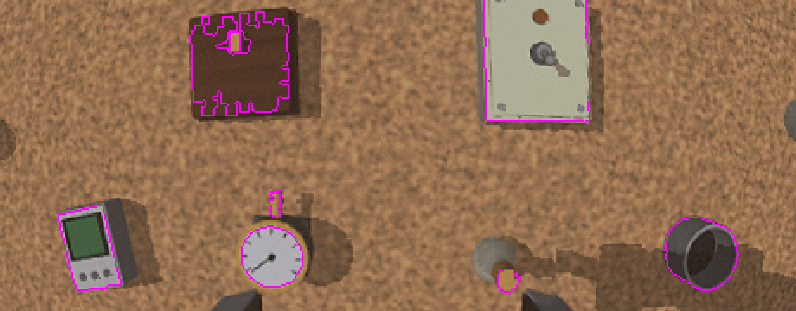

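The contours sit on the objects and the sizes match, for example 107x88 for the panel and 52 for the dial. I'll take a closer look over the plinth, then one over the gauge from the same relative pose.

{"name": "arm_command", "arguments": {"plan": [{"grip":-1,"slide":[0.06,-0.062,0.056],"spin":0},{"grip":-1,"slide":[0.06,-0.062,0.056],"spin":0},{"grip":-1,"slide":[0.06,-0.062,0.056],"spin":0},{"grip":-1,"slide":[0.06,-0.062,0.056],"spin":0},{"grip":-1,"slide":[0,0,0],"spin":0},{"grip":-1,"slide":[0,0,0],"spin":0},{"grip":-1,"slide":[0,0,0],"spin":0}]}}

```text
time: 7.3
tool_pos: [0.584, 0.1211, 0.191]
ee_rot: [-3.141, -0.004, -0.001]
wrist_force: [-0.5, 0.2, 0.1]
width: 0.0942
finger_force: 0.0
```

```bash
cat > shot.py <<'E'
import sys; from m import *
s=sensors.get_obs(); c=camera_info('wrist'); im=snapshot('wrist'); n=sys.argv[1]; np.save(n+'.npy',im); pickle.dump(c,open(n+'.pkl','wb'))
print(s['tool_pos'].round(4),s['ee_rot'].round(4),s['time'])
E
python3 shot.py w4
```

```text
[0.584  0.1211 0.191 ] [-3.1414e+00 -3.9000e-03 -1.2000e-03] 7.3
```

{"name": "arm_command", "arguments": {"plan": [{"grip":-1,"slide":[-0.105,0.018,-0.005],"spin":0},{"grip":-1,"slide":[-0.105,0.018,-0.005],"spin":0},{"grip":-1,"slide":[-0.104,0.018,-0.005],"spin":0},{"grip":-1,"slide":[0,0,0],"spin":0},{"grip":-1,"slide":[0,0,0],"spin":0},{"grip":-1,"slide":[0,0,0],"spin":0}]}}

```text
time: 8.1
tool_pos: [0.4282, 0.0949, 0.1965]
ee_rot: [-3.141, -0.001, -0.001]
wrist_force: [-0.1, 0.7, -0.3]
width: 0.0938
finger_force: 0.0
```

```bash
python3 shot.py w5; python3 - <<'E'
from h import *
a=np.load('w4.npy')[60:300,200:450];b=np.load('w5.npy')[60:300,200:450]
save(cv2.resize(np.hstack([a,b]),None,fx=1.6,fy=1.6,interpolation=cv2.INTER_CUBIC),'w45')
E
```

```text
[0.4282 0.0949 0.1965] [-3.1414e+00 -1.3000e-03 -6.0000e-04] 8.1
```

View pics/w45.png

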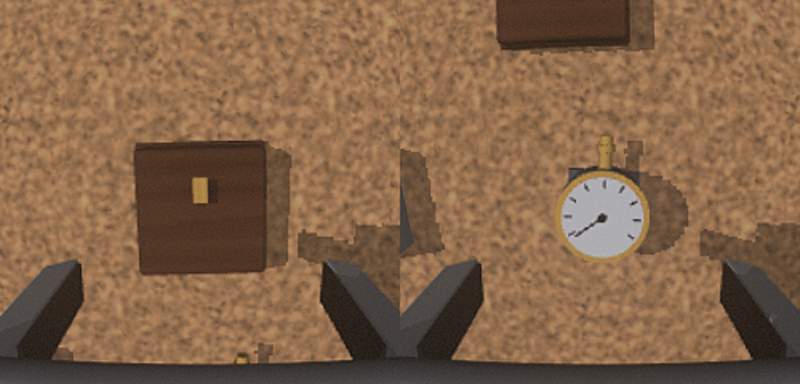

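The left half (w4) shows the plinth, with the key at about pixel (325,179) of the full picture. The right half (w5) shows the gauge dial at about (326,196), with the stem pointing nearly straight up at (328,155).

```bash
cat > b.py <<'E'
from m import *
def masks(im):
    im=cv2.resize(im,None,fx=4,fy=4,interpolation=cv2.INTER_CUBIC); h=cv2.cvtColor(im,cv2.COLOR_RGB2HSV).astype(int); return h[...,0],h[...,1],h[...,2]
def full(b): return (b+.5)/4-.5
im,c=load('w4'); H,S,V=masks(im)
pl=((V<95)&(S>80)).astype(np.uint8); pl=cv2.morphologyEx(pl,cv2.MORPH_CLOSE,np.ones((41,41))); pl=cv2.morphologyEx(pl,cv2.MORPH_OPEN,np.ones((41,41)))
p=full(blob(pl,4*325,4*190,4*62))
P=proj(c,p,.03)*1000; print('plinth',rect(P/1000))
# edge lines (left = +y, front= -x)
for nm,sel in (('front',(P[:,0]<P[:,0].min()+8)),('left',(P[:,1]>P[:,1].max()-8)),('right',P[:,1]<P[:,1].min()+8)):
    Q=P[sel]; m=Q.mean(0)
    if nm=='front': Q=Q[abs(Q[:,1]-m[1])<33]
    else: Q=Q[abs(Q[:,0]-m[0])<33]
    l=cv2.fitLine(Q.astype(np.float32),cv2.DIST_HUBER,0,.01,.01).ravel(); print(nm,l.round(3),len(Q))
def brass(H,S,V): return ((H>14)&(H<32)&(S>100)&(V>105)).astype(np.uint8)
pb=cv2.morphologyEx(((H>16)&(H<32)&(S>100)&(V>110)).astype(np.uint8),cv2.MORPH_OPEN,np.ones((9,9)))
k=full(blob(pb,4*325,4*179,4*14)); print('key px',k.min(0),k.max(0),'rect',rect(proj(c,k,.038)))
im,c=load('w5'); H,S,V=masks(im)
d=full(blob(((S<45)&(V>120)).astype(np.uint8),4*326,4*196,4*34)); print('dial',circ(proj(c,d,.045)))
B=brass(H,S,V); B=cv2.morphologyEx(B,cv2.MORPH_OPEN,np.ones((9,9)))
g=full(blob((B|((S<45)&(V>120))).astype(np.uint8),4*326,4*202,4*36)); print('rim+dial',circ(proj(c,g,.045)))
s=full(blob(B,4*327,4*152,4*12)); P=proj(c,s,.029)*1000; print('stem',rect(P/1000),P.mean(0), cv2.fitLine(P.astype(np.float32),2,0,.01,.01).ravel().round(3))
for q in np.arange(P[:,0].min(),P[:,0].max(),4): 
    r=P[(P[:,0]>=q)&(P[:,0]<q+4)]; print(round(q,1),r[:,1].min().round(1),r[:,1].max().round(1),end='; ')
E
python3 b.py
```

```text
plinth [586.2 111.3  89.1 108.1   1.5]
front [ 2.70000e-02 -1.00000e+00  5.41750e+02  1.20076e+02] 244
left [1.00000e+00 1.90000e-02 5.90943e+02 1.64792e+02] 246
right [9.96000e-01 8.90000e-02 5.63026e+02 5.70730e+01] 122
key px [319.875 170.375] [329.375 186.375] rect [6.001e+02 1.232e+02 1.640e+01 9.600e+00 1.000e-01]
dial (array([426.1,  95.5,  52.6]), [array([426.1,  95.5]), array([51.7, 51.8]), np.float64(76.6)])
rim+dial (array([426.1,  95.5,  62.4]), [array([426.1,  95.6]), array([60.7, 61.1]), np.float64(169.4)])
stem [467.5  94.   10.7  20.5  89.9] [467.47584464  93.703871  ] [ 9.98000e-01 -6.30000e-02  4.67476e+02  9.37040e+01]
457.3 89.4 98.3; 461.3 88.9 98.5; 465.3 88.9 99.3; 469.3 88.6 99.3; 473.3 88.6 97.2; 477.3 89.7 96.9;
```

```bash
python3 - <<'E'
from m import *
im,c=load('w4')
for y in (178,195,215): print(y,[tuple(im[y,x]) [0] for x in range(280,294)],[im[y,x][0] for x in range(358,372)])
for x in (310,340): print(x,[im[y,x][0] for y in range(222,238)])
for u,v in [(286.2,178),(365.8,178),(287.5,215),(366,215),(310,230.3),(340,229.8)]: print(u,v,onz(c,u,v,.03,True).round(4))
E
```

```text
178 [np.uint8(151), np.uint8(162), np.uint8(174), np.uint8(173), np.uint8(124), np.uint8(67), np.uint8(77), np.uint8(82), np.uint8(82), np.uint8(77), np.uint8(81), np.uint8(79), np.uint8(80), np.uint8(76)] [np.uint8(70), np.uint8(75), np.uint8(76), np.uint8(73), np.uint8(71), np.uint8(74), np.uint8(67), np.uint8(59), np.uint8(75), np.uint8(122), np.uint8(109), np.uint8(100), np.uint8(106), np.uint8(112)]
195 [np.uint8(170), np.uint8(178), np.uint8(164), np.uint8(150), np.uint8(131), np.uint8(108), np.uint8(78), np.uint8(85), np.uint8(88), np.uint8(86), np.uint8(85), np.uint8(83), np.uint8(85), np.uint8(85)] [np.uint8(80), np.uint8(77), np.uint8(75), np.uint8(78), np.uint8(74), np.uint8(78), np.uint8(71), np.uint8(64), np.uint8(82), np.uint8(111), np.uint8(106), np.uint8(101), np.uint8(96), np.uint8(100)]
215 [np.uint8(119), np.uint8(116), np.uint8(129), np.uint8(153), np.uint8(169), np.uint8(164), np.uint8(130), np.uint8(73), np.uint8(78), np.uint8(82), np.uint8(86), np.uint8(82), np.uint8(83), np.uint8(82)] [np.uint8(81), np.uint8(78), np.uint8(82), np.uint8(80), np.uint8(80), np.uint8(80), np.uint8(74), np.uint8(65), np.uint8(75), np.uint8(102), np.uint8(102), np.uint8(101), np.uint8(103), np.uint8(109)]
310 [np.uint8(75), np.uint8(80), np.uint8(82), np.uint8(80), np.uint8(83), np.uint8(85), np.uint8(79), np.uint8(81), np.uint8(73), np.uint8(107), np.uint8(141), np.uint8(156), np.uint8(164), np.uint8(171), np.uint8(171), np.uint8(160)]
340 [np.uint8(77), np.uint8(78), np.uint8(77), np.uint8(82), np.uint8(84), np.uint8(79), np.uint8(78), np.uint8(80), np.uint8(80), np.uint8(132), np.uint8(152), np.uint8(140), np.uint8(144), np.uint8(145), np.uint8(144), np.uint8(145)]
286.2 178 [0.5993 0.1631 0.03  ]
365.8 178 [0.5992 0.0804 0.03  ]
287.5 215 [0.5592 0.163  0.03  ]
366 215 [0.5591 0.079  0.03  ]
310 230.3 [0.542  0.1391 0.03  ]
340 229.8 [0.5425 0.1067 0.03  ]
```

{"name": "arm_command", "arguments": {"plan": [{"grip":-1,"slide":[-0.0042,-0.0012,0.07],"spin":0.5},{"grip":-1,"slide":[0,0,0.1],"spin":0},{"grip":-1,"slide":[0,0,0.09],"spin":0},{"grip":-1,"slide":[0,0,0.067],"spin":0},{"grip":-1,"slide":[0,0,0],"spin":0},{"grip":-1,"slide":[0,0,0],"spin":0},{"grip":-1,"slide":[0,0,0],"spin":0}]}}

```text
time: 9.02
tool_pos: [0.4268, 0.0958, 0.0345]
ee_rot: [-3.141, -0.004, -0.044]
wrist_force: [-0.4, 0.5, -0.2]
width: 0.094
finger_force: 0.0
```

{"name": "arm_command", "arguments": {"plan": [{"grip":1,"slide":[0,0,0],"spin":0},{"grip":1,"slide":[0,0,0],"spin":0},{"grip":1,"slide":[0,0,0],"spin":0},{"grip":1,"slide":[0,0,0],"spin":0},{"grip":1,"slide":[0,0,0],"spin":0},{"grip":1,"slide":[0,0,0],"spin":0}]}}

```text
time: 9.78
tool_pos: [0.425, 0.0954, 0.0326]
ee_rot: [3.141, -0.0, -0.044]
wrist_force: [-0.3, -1.5, 1.2]
width: 0.0595
finger_force: 30.0
```

{"name": "arm_command", "arguments": {"plan": [{"grip":1,"slide":[0,0,-0.03],"spin":0},{"grip":1,"slide":[0,0,-0.065],"spin":-0.39},{"grip":1,"slide":[0,0,-0.065],"spin":-0.39},{"grip":1,"slide":[0,0,0],"spin":0},{"grip":1,"slide":[0,0,0],"spin":0},{"grip":1,"slide":[0,0,0],"spin":0}]}}

```text
time: 10.52
tool_pos: [0.4236, 0.0955, 0.1105]
ee_rot: [3.142, 0.004, 0.024]
wrist_force: [-0.0, 0.1, -3.0]
width: 0.0596
finger_force: 30.0
```

```bash
python3 shot.py w6; cat > g.py <<'E'
import sys; from b import masks,brass,full; from m import *
im,c=load(sys.argv[1]); z=float(sys.argv[2]); s=sensors.get_obs(); R=Ro.from_euler('xyz',s['ee_rot']).as_matrix()
H,S,V=masks(im)
u,v=int(sys.argv[3]),int(sys.argv[4])
d=full(blob(((S<45)&(V>100)).astype(np.uint8),4*u,4*v,4*48)); print('px',d.mean(0)); print('dial',circ(proj(c,d,z)))
B=cv2.morphologyEx(brass(H,S,V),cv2.MORPH_OPEN,np.ones((9,9)))
st=full(blob(B,4*u,4*(v-68),4*24)); P=proj(c,st,z-.018)*1000; print('stem',P.mean(0),P.min(0),P.max(0))
E
sed -i '/^im,c=load/,$ { /^def brass/!s/^/#/ }' b.py
python3 - <<'E'
from h import *
save(np.load('w6.npy')[100:320,180:480],'w6')
E
```

```text
[0.4236 0.0955 0.1105] [3.1415 0.0038 0.024 ] 10.525
```

View pics/w6.png

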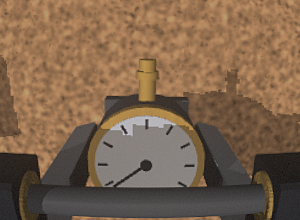

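The gauge is held with its dial hub at pixel (326,265) and its stem at (327,178), straight ahead along tool x.

```bash
python3 - <<'E'
from m import *
im,c=load('w6'); g=cv2.cvtColor(im,cv2.COLOR_RGB2GRAY)
w=(g<45).astype(np.uint8); b=blob(w,326,265,9); print(b.mean(0), b.min(0),b.max(0))
hub=onz(c,326.2,265,.1225,True); print('hub',hub)
h=cv2.cvtColor(im,cv2.COLOR_RGB2HSV).astype(int); B=((h[...,0]>14)&(h[...,0]<32)&(h[...,1]>100)&(h[...,2]>70)).astype(np.uint8)
s=blob(B,327,178,22); P=proj(c,s,.105)*1000; 
for q in np.arange(P[:,0].min(),P[:,0].max(),4):
    r=P[(P[:,0]>=q)&(P[:,0]<q+4)]; print(round(q,1),r[:,1].mean().round(1),r[:,1].min().round(1),r[:,1].max().round(1),end='; ')
# check hub in w5
im,c=load('w5'); print(onz(c,326.2,196,.045,True), sensors.get_obs()['tool_pos'])
E
```

```text
[324.15789474 266.18421053] [317. 261.] [331. 271.]
hub [0.42414493 0.09631783 0.1225    ]
454.2 96.6 90.9 101.4; 458.2 95.1 90.3 101.5; 462.2 97.1 90.6 102.6; 466.2 98.7 90.6 105.3; 470.2 97.3 92.4 101.7; 474.2 98.6 92.9 103.9; [0.42601599 0.09535303 0.045     ] [0.42375837 0.09553484 0.11069381]
```

{"name": "arm_command", "arguments": {"plan": [{"grip":1,"slide":[0.08,-0.0114,0],"spin":0},{"grip":1,"slide":[0.08,-0.0114,0],"spin":0},{"grip":1,"slide":[0.08,-0.0114,0],"spin":0},{"grip":1,"slide":[0.08,-0.0114,0],"spin":0},{"grip":1,"slide":[0,0,0],"spin":0},{"grip":1,"slide":[0,0,0],"spin":0},{"grip":1,"slide":[0,0,0],"spin":0},{"grip":1,"slide":[0,0,0],"spin":0}]}}

```text
time: 11.58
tool_pos: [0.5837, 0.1222, 0.1128]
ee_rot: [-3.141, -0.0, 0.024]
wrist_force: [0.1, -0.9, -3.0]
width: 0.0593
finger_force: 30.0
```

{"name": "arm_command", "arguments": {"plan": [{"grip":1,"slide":[-0.001,0,0.04],"spin":0},{"grip":1,"slide":[0,0,0.03],"spin":0},{"grip":1,"slide":[0,0,0.012],"spin":0},{"grip":1,"slide":[0,0,0.006],"spin":0},{"grip":1,"slide":[0,0,0],"spin":0},{"grip":1,"slide":[0,0,0],"spin":0}]}}

```text
time: 12.32
tool_pos: [0.5843, 0.1223, 0.0692]
ee_rot: [-3.141, -0.001, 0.024]
wrist_force: [-0.5, -0.4, -2.8]
width: 0.0596
finger_force: 30.0
```

{"name": "arm_command", "arguments": {"plan": [{"grip":1,"slide":[0,0,0.004],"spin":0},{"grip":1,"slide":[0,0,0.004],"spin":0},{"grip":1,"slide":[0,0,0],"spin":0},{"grip":1,"slide":[0,0,0],"spin":0},{"grip":1,"slide":[0,0,0],"spin":0}]}}

```text
time: 12.95
tool_pos: [0.5839, 0.1223, 0.0646]
ee_rot: [-3.142, -0.0, 0.024]
wrist_force: [-0.2, -0.3, -3.2]
width: 0.0599
finger_force: 30.0
```

{"name": "arm_command", "arguments": {"plan": [{"grip":1,"slide":[-0.001,0,0.003],"spin":0},{"grip":1,"slide":[0,0,0.0015],"spin":0},{"grip":1,"slide":[0,0,0],"spin":0},{"grip":1,"slide":[0,0,0],"spin":0},{"grip":1,"slide":[0,0,0],"spin":0}]}}

```text
time: 13.58
tool_pos: [0.5833, 0.1223, 0.0626]
ee_rot: [-3.142, -0.0, 0.024]
wrist_force: [-1.9, -0.6, 1.5]
width: 0.0595
finger_force: 30.0
```

{"name": "arm_command", "arguments": {"plan": [{"grip":-1,"slide":[0,0,0],"spin":0},{"grip":-1,"slide":[0,0,0],"spin":0},{"grip":-1,"slide":[0,0,0],"spin":0},{"grip":-1,"slide":[0,0,0],"spin":0},{"grip":-1,"slide":[0,0,-0.02],"spin":0},{"grip":-1,"slide":[0,0,-0.07],"spin":0},{"grip":-1,"slide":[0,0,-0.09],"spin":0},{"grip":-1,"slide":[0,0,-0.09],"spin":0},{"grip":-1,"slide":[0,0,0],"spin":0},{"grip":-1,"slide":[0,0,0],"spin":0}]}}

```text
time: 14.82
tool_pos: [0.5831, 0.1222, 0.1969]
ee_rot: [3.142, 0.0, 0.024]
wrist_force: [-0.3, -0.1, -1.1]
width: 0.0941
finger_force: 0.0
```

```bash
python3 shot.py w7; python3 - <<'E'
from b import masks,brass,full; from m import *
im,c=load('w7'); H,S,V=masks(im)
d=full(blob(((S<45)&(V>110)).astype(np.uint8),4*326,4*205,4*45)); print('px',d.mean(0)); print('dial z.075',circ(proj(c,d,.075)))
B=cv2.morphologyEx(brass(H,S,V),cv2.MORPH_OPEN,np.ones((9,9)))
st=full(blob(B,4*int(d[:,0].mean()),4*int(d[:,1].mean()-50),4*16)); P=proj(c,st,.058)*1000; print('stem',P.mean(0),P.min(0),P.max(0))
# other things visible: next targets
save(im,'w7')
E
```

```text
[0.5831 0.1222 0.1969] [3.1416e+00 4.0000e-04 2.4200e-02] 14.825
px [325.52554602 199.11368955]
dial z.075 (array([584.3, 123.2,  52.5]), [array([584.4, 123.2]), array([51.8, 51.9]), np.float64(100.2)])
stem [625.01966851 124.26684111] [614.51386825 119.00279939] [635.93082978 129.24190244]
```

View pics/w7.png

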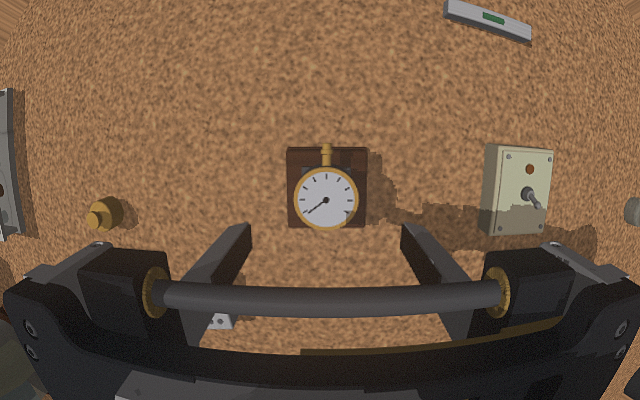

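The gauge is seated. The dial centre is (584.3,123.2) against the plinth's (583.8,122.7), the stem bears about 1.5°, and contact came exactly 30 mm above the pick height. Next is the cup.

{"name": "arm_command", "arguments": {"plan": [{"grip":-1,"slide":[-0.043,0.1,0],"spin":0},{"grip":-1,"slide":[-0.043,0.1,0],"spin":0},{"grip":-1,"slide":[-0.043,0.1,0],"spin":0},{"grip":-1,"slide":[-0.043,0.1,0],"spin":0},{"grip":-1,"slide":[-0.043,0.1,0],"spin":0},{"grip":-1,"slide":[-0.043,0.1,0],"spin":0},{"grip":-1,"slide":[-0.043,0.1,0],"spin":0},{"grip":-1,"slide":[-0.043,0.1,0],"spin":0},{"grip":-1,"slide":[0,0,0],"spin":0},{"grip":-1,"slide":[0,0,0],"spin":0}]}}

```text
time: 16.12
tool_pos: [0.4206, -0.281, 0.1955]
ee_rot: [-3.139, 0.002, 0.024]
wrist_force: [-0.1, -0.9, 0.3]
width: 0.0942
finger_force: 0.0
```

```bash
python3 shot.py w8; python3 - <<'E'
from m import *
im,c=load('w8'); save(cv2.resize(im[100:300,180:480],None,fx=2,fy=2),'w8'); print(im.shape)
E
```

```text
[ 0.4206 -0.281   0.1955] [-3.1387e+00  2.0000e-03  2.3800e-02] 16.125
(400, 640, 3)
```

View pics/w8.png

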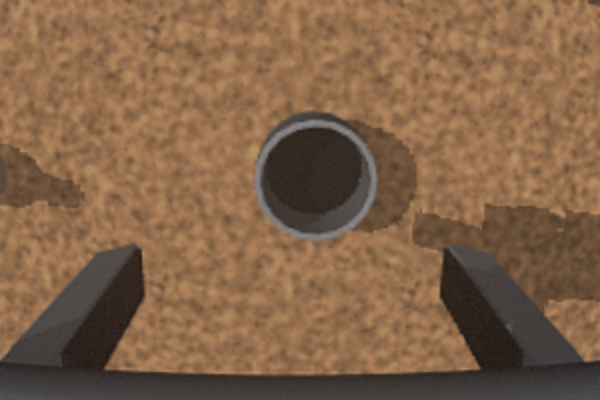

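The cup rim is centred near full-frame pixel (338,190).

```bash
python3 - <<'E'
from b import masks,full; from m import *
im,c=load('w8'); H,S,V=masks(im)
m=((S<50)&(V>95)).astype(np.uint8); d=full(blob(m,4*338,4*190,4*36)); print(d.min(0),d.max(0),circ(proj(c,d,.042)))
print(onz(c,338,190,.042,True))
E
```

```text
[306.625 159.375] [368.375 219.875] (array([ 423.8, -291.4,   64.1]), [array([ 423.9, -291.7]), array([62.3, 63. ]), np.float64(142.3)])
[ 0.4240194 -0.2921545  0.042    ]
```

{"name": "arm_command", "arguments": {"plan": [{"grip":-1,"slide":[0.0042,0.0232,0.04],"spin":0},{"grip":-1,"slide":[0,0,0.1],"spin":0},{"grip":-1,"slide":[0,0,0.1],"spin":0},{"grip":-1,"slide":[0,0,0.06],"spin":0},{"grip":-1,"slide":[0,0,0.031],"spin":0},{"grip":-1,"slide":[0,0,0],"spin":0},{"grip":-1,"slide":[0,0,0],"spin":0}]}}

```text
time: 17.05
tool_pos: [0.4247, -0.2938, 0.0334]
ee_rot: [3.14, -0.002, 0.025]
wrist_force: [-0.3, 0.0, -0.0]
width: 0.0938
finger_force: 0.0
```

{"name": "arm_command", "arguments": {"plan": [{"grip":1,"slide":[0,0,0],"spin":0},{"grip":1,"slide":[0,0,0],"spin":0},{"grip":1,"slide":[0,0,0],"spin":0},{"grip":1,"slide":[0,0,0],"spin":0},{"grip":1,"slide":[0,0,0],"spin":0}]}}

```text
time: 17.68
tool_pos: [0.4236, -0.2934, 0.032]
ee_rot: [-3.141, -0.0, 0.024]
wrist_force: [-0.4, 0.9, 2.3]
width: 0.0626
finger_force: 29.9
```

{"name": "arm_command", "arguments": {"plan": [{"grip":1,"slide":[0,0,-0.03],"spin":0},{"grip":1,"slide":[0,0,-0.09],"spin":0},{"grip":1,"slide":[0,0,-0.09],"spin":0},{"grip":1,"slide":[0,0,0],"spin":0},{"grip":1,"slide":[0.0425,-0.0728,0],"spin":0},{"grip":1,"slide":[0.0425,-0.0728,0],"spin":0},{"grip":1,"slide":[0.0425,-0.0728,0],"spin":0},{"grip":1,"slide":[0.0425,-0.0728,0],"spin":0},{"grip":1,"slide":[0.0425,-0.0728,0],"spin":0},{"grip":1,"slide":[0.0425,-0.0728,0],"spin":0}]}}

```text
time: 18.92
tool_pos: [0.5451, -0.0705, 0.1348]
ee_rot: [-3.141, 0.003, 0.024]
wrist_force: [0.2, -0.5, -1.5]
width: 0.0622
finger_force: 29.9
```

{"name": "arm_command", "arguments": {"plan": [{"grip":1,"slide":[0.0425,-0.0728,0],"spin":0},{"grip":1,"slide":[0.0425,-0.0728,0],"spin":0},{"grip":1,"slide":[0,0,0],"spin":0},{"grip":1,"slide":[0,0,0],"spin":0},{"grip":1,"slide":[0,0,0],"spin":0},{"grip":1,"slide":[0,0,0],"spin":0}]}}

```text
time: 19.68
tool_pos: [0.586, 0.0009, 0.1367]
ee_rot: [3.142, 0.0, 0.023]
wrist_force: [-0.3, 0.1, -2.7]
width: 0.0622
finger_force: 29.9
```

{"name": "arm_command", "arguments": {"plan": [{"grip":1,"slide":[0.001,-0.0022,0.07],"spin":0},{"grip":1,"slide":[0,0,0.08],"spin":0},{"grip":1,"slide":[0,0,0.04],"spin":0},{"grip":1,"slide":[0,0,0.015],"spin":0},{"grip":1,"slide":[0,0,0],"spin":0},{"grip":1,"slide":[0,0,0],"spin":0},{"grip":1,"slide":[0,0,0],"spin":0}]}}

```text
time: 20.55
tool_pos: [0.5877, 0.0029, 0.0357]
ee_rot: [3.141, -0.003, 0.024]
wrist_force: [-0.3, -0.4, -2.3]
width: 0.0623
finger_force: 29.9
```

{"name": "arm_command", "arguments": {"plan": [{"grip":1,"slide":[-0.001,0.001,0.003],"spin":0},{"grip":1,"slide":[0,0,0.002],"spin":0},{"grip":1,"slide":[0,0,0],"spin":0},{"grip":1,"slide":[0,0,0],"spin":0},{"grip":1,"slide":[0,0,0],"spin":0}]}}

```text
time: 21.18
tool_pos: [0.5864, 0.0025, 0.0321]
ee_rot: [-3.142, -0.0, 0.024]
wrist_force: [-1.1, -0.2, 1.2]
width: 0.0625
finger_force: 29.9
```

{"name": "arm_command", "arguments": {"plan": [{"grip":-1,"slide":[0,0,0],"spin":0},{"grip":-1,"slide":[0,0,0],"spin":0},{"grip":-1,"slide":[0,0,0],"spin":0},{"grip":-1,"slide":[0,0,0],"spin":0},{"grip":-1,"slide":[0,0,-0.03],"spin":0},{"grip":-1,"slide":[0,0,-0.1],"spin":0},{"grip":-1,"slide":[0,0,-0.1],"spin":0},{"grip":-1,"slide":[0,0,-0.1],"spin":0},{"grip":-1,"slide":[0,0,0],"spin":0},{"grip":-1,"slide":[0,0,0],"spin":0}]}}

```text
time: 22.42
tool_pos: [0.5862, 0.0025, 0.197]
ee_rot: [-3.142, -0.0, 0.024]
wrist_force: [-0.9, 0.1, -0.5]
width: 0.0942
finger_force: 0.0
```

```bash
python3 shot.py w9; python3 - <<'E'
from b import masks,full; from m import *
im,c=load('w9'); H,S,V=masks(im); save(im[60:300],'w9')
m=((S<50)&(V>95)).astype(np.uint8); d=full(blob(m,4*326,4*193,4*38)); print(d.min(0),d.max(0),circ(proj(c,d,.042)))
w=((S<45)&(V>110)).astype(np.uint8); e=full(blob(w,4*208,4*200,4*40)); print('dial',e.mean(0),circ(proj(c,e,.075)))
q=full(blob(cv2.morphologyEx(((S<70)&(V>100)&(H>15)).astype(np.uint8),cv2.MORPH_CLOSE,np.ones((40,40))),4*430,4*180,4*60)); print('panel',rect(proj(c,q,.04)))
E
```

```text
[0.5862 0.0025 0.197 ] [-3.1415e+00 -4.0000e-04  2.4300e-02] 22.425
[294.875 161.875] [356.375 221.875] (array([586.6,   3.4,  63.9]), [array([586.6,   3.3]), array([62.4, 62.9]), np.float64(139.8)])
dial [203.20833333 199.23070175] (array([584.2, 123.1,  52.6]), [array([584.4, 123.2]), array([51.8, 51.9]), np.float64(32.3)])
panel [ 590.7 -112.   107.9   94.4    1.3]
```

View pics/w9.png

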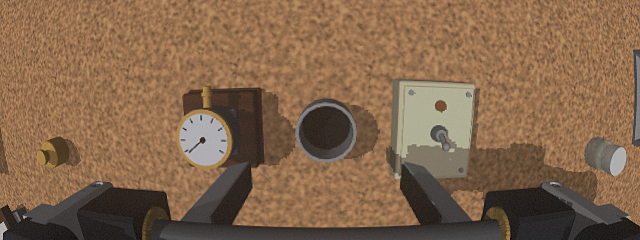

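The cup stands at (586.6,3.3), 119.9 mm from the gauge axis and on the line. Next is the bulb.

{"name": "arm_command", "arguments": {"plan": [{"grip":-1,"slide":[-0.0855,0.0437,-0.015],"spin":0},{"grip":-1,"slide":[-0.0855,0.0437,-0.015],"spin":0},{"grip":-1,"slide":[-0.0855,0.0437,-0.015],"spin":0},{"grip":-1,"slide":[-0.0855,0.0437,-0.015],"spin":0},{"grip":-1,"slide":[0,0,0],"spin":0},{"grip":-1,"slide":[0,0,0],"spin":0},{"grip":-1,"slide":[0,0,0],"spin":0}]}}

```text
time: 23.35
tool_pos: [0.4179, -0.0885, 0.2256]
ee_rot: [-3.14, 0.002, 0.025]
wrist_force: [0.8, -0.3, -0.1]
width: 0.0941
finger_force: 0.0
```

```bash
python3 shot.py w10; python3 - <<'E'
from b import masks,full,brass; from m import *
im,c=load('w10'); H,S,V=masks(im); save(cv2.resize(im[130:270,250:400],None,fx=2,fy=2),'w10')
d=full(blob(cv2.morphologyEx(brass(H,S,V),cv2.MORPH_OPEN,np.ones((9,9))),4*326,4*205,4*30)); print(d.min(0),d.max(0),circ(proj(c,d,.078)))
E
```

```text
[ 0.4179 -0.0885  0.2256] [-3.1405e+00  1.8000e-03  2.5400e-02] 23.35
[317.875 186.375] [334.875 203.625] (array([417.3, -88. ,  19.1]), [array([417.3, -88.1]), array([17.5, 18.2]), np.float64(107.4)])
```

View pics/w10.png

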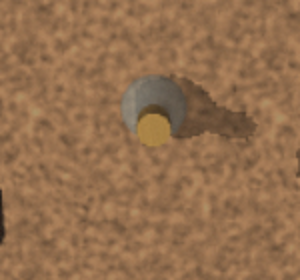

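{"name": "arm_command", "arguments": {"plan": [{"grip":-1,"slide":[-0.003,0.001,0.08],"spin":0},{"grip":-1,"slide":[0,0,0.09],"spin":0},{"grip":-1,"slide":[0,0,0.08],"spin":0},{"grip":-1,"slide":[0,0,0.057],"spin":0},{"grip":-0.3,"slide":[0,0,0],"spin":0},{"grip":0,"slide":[0,0,0],"spin":0},{"grip":0.3,"slide":[0,0,0],"spin":0},{"grip":0.3,"slide":[0,0,0],"spin":0}]}}

```text
time: 24.4
tool_pos: [0.4169, -0.0898, 0.0745]
ee_rot: [3.141, -0.002, 0.024]
wrist_force: [0.1, -0.4, -0.9]
width: 0.0574
finger_force: 0.0
```

{"name": "arm_command", "arguments": {"plan": [{"grip":0.5,"slide":[0,0,0],"spin":0},{"grip":0.5,"slide":[0,0,0],"spin":0},{"grip":0.5,"slide":[0,0,0],"spin":0}]}}

```text
time: 24.78
tool_pos: [0.416, -0.0896, 0.0733]
ee_rot: [-3.142, -0.0, 0.024]
wrist_force: [0.5, 0.5, 0.2]
width: 0.0276
finger_force: 0.0
```

```bash
python3 shot.py w11; python3 - <<'E'
from b import masks,full,brass; from m import *
im,c=load('w11'); H,S,V=masks(im); save(cv2.resize(im[170:320,230:430],None,fx=2,fy=2),'w11')
B=cv2.morphologyEx(((H>14)&(H<32)&(S>90)&(V>60)).astype(np.uint8),cv2.MORPH_OPEN,np.ones((9,9)))
d=full(blob(B,4*326,4*245,4*35)); print(d.min(0),d.max(0),circ(proj(c,d,.078)))
E
```

```text
[ 0.416  -0.0896  0.0733] [-3.1416e+00 -1.0000e-04  2.4200e-02] 24.775
[308.125 227.875] [341.125 271.875] (array([421.3, -88.2,  25.7]), [array([420.9, -87.9]), array([17.4, 26.2]), np.float64(90.7)])
```

View pics/w11.png

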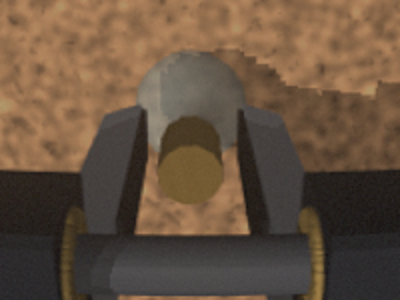

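The cap, centred at crop (190,150), sits within about 0.5 mm of the middle between the fingers (crop 140 to 245).

{"name": "arm_command", "arguments": {"plan": [{"grip":0.5,"slide":[0.0005,-0.001,0.002],"spin":0},{"grip":0.5,"slide":[0,0,0],"spin":0},{"grip":0.6,"slide":[0,0,0],"spin":0},{"grip":0.7,"slide":[0,0,0],"spin":0},{"grip":1,"slide":[0,0,0],"spin":0},{"grip":1,"slide":[0,0,0],"spin":0},{"grip":1,"slide":[0,0,0],"spin":0}]}}

```text
time: 25.7
tool_pos: [0.4162, -0.0891, 0.0722]
ee_rot: [-3.142, 0.0, 0.024]
wrist_force: [0.9, 0.1, -0.5]
width: 0.0172
finger_force: 30.0
```

{"name": "arm_command", "arguments": {"plan": [{"grip":1,"slide":[0,0,-0.03],"spin":0},{"grip":1,"slide":[0,0,-0.07],"spin":0},{"grip":1,"slide":[0,0,-0.07],"spin":0},{"grip":1,"slide":[0,0,-0.03],"spin":0},{"grip":1,"slide":[0.0571,-0.0291,0],"spin":0},{"grip":1,"slide":[0.0571,-0.0291,0],"spin":0},{"grip":1,"slide":[0.0571,-0.0291,0],"spin":0},{"grip":1,"slide":[0.0571,-0.0291,0],"spin":0},{"grip":1,"slide":[0.0571,-0.0291,0],"spin":0},{"grip":1,"slide":[0.0571,-0.0291,0],"spin":0}]}}

```text
time: 26.95
tool_pos: [0.5859, 0.0029, 0.1715]
ee_rot: [-3.141, 0.001, 0.024]
wrist_force: [-0.1, 0.0, -0.3]
width: 0.017
finger_force: 30.0
```

{"name": "arm_command", "arguments": {"plan": [{"grip":1,"slide":[0,0,0],"spin":0},{"grip":1,"slide":[0,0,0],"spin":0},{"grip":1,"slide":[0,0,0],"spin":0},{"grip":1,"slide":[0,0,0],"spin":0}]}}

```text
time: 27.45
tool_pos: [0.5849, 0.0019, 0.1726]
ee_rot: [3.142, -0.0, 0.023]
wrist_force: [0.9, 0.4, -0.2]
width: 0.0175
finger_force: 30.0
```

{"name": "arm_command", "arguments": {"plan": [{"grip":1,"slide":[0.0012,-0.001,0.05],"spin":0},{"grip":1,"slide":[0,0,0.06],"spin":0},{"grip":1,"slide":[0,0,0.05],"spin":0},{"grip":1,"slide":[0,0,0.022],"spin":0},{"grip":1,"slide":[0,0,0],"spin":0},{"grip":1,"slide":[0,0,0],"spin":0},{"grip":1,"slide":[0,0,0],"spin":0}]}}

```text
time: 28.32
tool_pos: [0.5869, 0.0028, 0.0827]
ee_rot: [3.141, -0.003, 0.024]
wrist_force: [-0.1, 0.6, -0.1]
width: 0.017
finger_force: 30.0
```

{"name": "arm_command", "arguments": {"plan": [{"grip":1,"slide":[0,0,0.002],"spin":0},{"grip":1,"slide":[0,0,0],"spin":0},{"grip":1,"slide":[0,0,0],"spin":0}]}}

```text
time: 28.7
tool_pos: [0.586, 0.0029, 0.0803]
ee_rot: [-3.142, -0.0, 0.024]
wrist_force: [-1.1, -0.5, -0.8]
width: 0.0172
finger_force: 30.0
```

{"name": "arm_command", "arguments": {"plan": [{"grip":1,"slide":[-0.0006,0.0008,0.004],"spin":0},{"grip":1,"slide":[0,0,0.002],"spin":0},{"grip":1,"slide":[0,0,0],"spin":0},{"grip":1,"slide":[0,0,0],"spin":0},{"grip":1,"slide":[0,0,0],"spin":0}]}}

```text
time: 29.32
tool_pos: [0.5857, 0.0025, 0.0772]
ee_rot: [-3.142, -0.0, 0.024]
wrist_force: [-0.1, 0.2, -0.4]
width: 0.017
finger_force: 30.0
```

{"name": "arm_command", "arguments": {"plan": [{"grip":1,"slide":[0,0,0.001],"spin":0},{"grip":1,"slide":[0,0,0.001],"spin":0},{"grip":1,"slide":[0,0,0],"spin":0},{"grip":1,"slide":[0,0,0],"spin":0}]}}

```text
time: 29.82
tool_pos: [0.586, 0.0025, 0.0772]
ee_rot: [3.142, -0.001, 0.024]
wrist_force: [-1.8, 0.2, 4.6]
width: 0.0175
finger_force: 30.0
```

{"name": "arm_command", "arguments": {"plan": [{"grip":0.4,"slide":[0,0,-0.001],"spin":0},{"grip":0.2,"slide":[0,0,0],"spin":0},{"grip":0,"slide":[0,0,0],"spin":0},{"grip":0,"slide":[0,0,0],"spin":0},{"grip":0,"slide":[0,0,-0.04],"spin":0},{"grip":0,"slide":[0,0,-0.08],"spin":0},{"grip":-1,"slide":[0,0,-0.1],"spin":0},{"grip":-1,"slide":[0,0,-0.08],"spin":0},{"grip":-1,"slide":[0,0,0],"spin":0}]}}

```text
time: 30.95
tool_pos: [0.5877, 0.0023, 0.2315]
ee_rot: [3.141, -0.009, 0.024]
wrist_force: [-0.3, -0.6, -0.2]
width: 0.0736
finger_force: 0.0
```

```bash
python3 shot.py w12; python3 - <<'E'
from b import masks,full,brass; from m import *
im,c=load('w12'); H,S,V=masks(im); save(im[80:300,120:530],'w12')
d=full(blob(cv2.morphologyEx(brass(H,S,V),cv2.MORPH_OPEN,np.ones((9,9))),4*326,4*205,4*25)); print(d.min(0),d.max(0),circ(proj(c,d,.083)))
E
```

```text
[0.5877 0.0023 0.2315] [ 3.1406 -0.0092  0.0243] 30.95
[316.875 187.875] [333.875 205.125] (array([587.1,   3.8,  18.9]), [array([587. ,   3.5]), array([17.3, 18.1]), np.float64(119.0)])
```

View pics/w12.png

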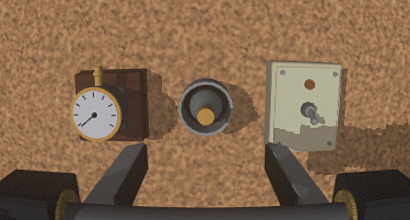

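The bulb stands upright in the cup, with its cap at (587,3.5) and the cup at (586.6,3.3). Next is the barometer.

{"name": "arm_command", "arguments": {"plan": [{"grip":-1,"slide":[-0.0508,-0.0918,0.01],"spin":0},{"grip":-1,"slide":[-0.0508,-0.0918,0.01],"spin":0},{"grip":-1,"slide":[-0.0508,-0.0918,0.01],"spin":0},{"grip":-1,"slide":[-0.0508,-0.0918,0.01],"spin":0},{"grip":-1,"slide":[-0.0508,-0.0918,0.01],"spin":0},{"grip":-1,"slide":[-0.0508,-0.0918,0.01],"spin":0},{"grip":-1,"slide":[0,0,0],"spin":0},{"grip":-1,"slide":[0,0,0],"spin":0},{"grip":-1,"slide":[0,0,0],"spin":0}]}}

```text
time: 32.12
tool_pos: [0.4271, 0.273, 0.196]
ee_rot: [3.141, 0.001, 0.022]
wrist_force: [-0.4, 0.2, 0.2]
width: 0.094
finger_force: 0.0
```

```bash
python3 shot.py w13; python3 - <<'E'
from b import masks,full,brass; from m import *
im,c=load('w13'); H,S,V=masks(im)
m=cv2.morphologyEx((((S<50)&(V>125))).astype(np.uint8),cv2.MORPH_CLOSE,np.ones((31,31)))
d=full(blob(m,4*326,4*195,4*55)); print(d.min(0),d.max(0),rect(proj(c,d,.034)))
vis=cv2.resize(im,None,fx=4,fy=4); cv2.drawContours(vis,[(d*4+1.5).astype(np.int32)[:,None]],-1,(255,0,255),2)
save(cv2.resize(vis[480:1120,960:1680],None,fx=.6,fy=.6),'w13')
E
```

```text
[0.4271 0.273  0.196 ] [3.1408e+00 9.0000e-04 2.2400e-02] 32.125
[293.625 149.875] [354.625 225.875] [429.7 274.9  76.8  56.4   8.4]
```

View pics/w13.png

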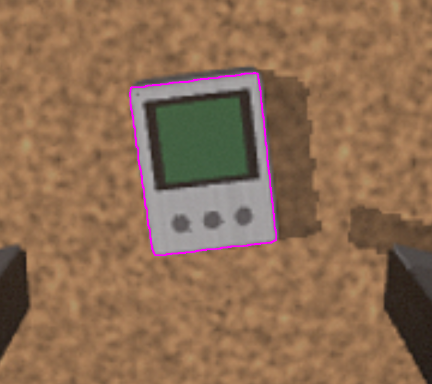

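The contour follows the barometer's top face: 77x56 mm, centre (429.7,274.9), yaw 8.4°.

{"name": "arm_command", "arguments": {"plan": [{"grip":-1,"slide":[0.0034,-0.002,0.02],"spin":-0.71},{"grip":-1,"slide":[0,0,0.06],"spin":-0.71},{"grip":-1,"slide":[0,0,0.1],"spin":0},{"grip":-1,"slide":[0,0,0.09],"spin":0},{"grip":-1,"slide":[0,0,0.062],"spin":0},{"grip":-1,"slide":[0,0,0],"spin":0},{"grip":-1,"slide":[0,0,0],"spin":0},{"grip":-1,"slide":[0,0,0],"spin":0}]}}

```text
time: 33.17
tool_pos: [0.4295, 0.2754, 0.0324]
ee_rot: [-3.141, -0.003, 0.148]
wrist_force: [-0.6, 0.4, 0.2]
width: 0.094
finger_force: 0.0
```

{"name": "arm_command", "arguments": {"plan": [{"grip":1,"slide":[0,0,0],"spin":0},{"grip":1,"slide":[0,0,0],"spin":0},{"grip":1,"slide":[0,0,0],"spin":0},{"grip":1,"slide":[0,0,0],"spin":0},{"grip":1,"slide":[0,0,0],"spin":0},{"grip":1,"slide":[0,0,0],"spin":0}]}}

```text
time: 33.92
tool_pos: [0.4284, 0.2749, 0.0308]
ee_rot: [3.141, 0.0, 0.148]
wrist_force: [0.1, -0.2, 0.4]
width: 0.0576
finger_force: 30.0
```

{"name": "arm_command", "arguments": {"plan": [{"grip":1,"slide":[0,0,-0.03],"spin":0},{"grip":1,"slide":[0,0,-0.06],"spin":0.71},{"grip":1,"slide":[0,0,-0.04],"spin":0.71},{"grip":1,"slide":[0,0,0],"spin":0},{"grip":1,"slide":[0.0753,0.0182,0],"spin":0},{"grip":1,"slide":[0.0753,0.0182,0],"spin":0},{"grip":1,"slide":[0.0753,0.0182,0],"spin":0},{"grip":1,"slide":[0.0753,0.0182,0],"spin":0},{"grip":1,"slide":[0,0,0],"spin":0},{"grip":1,"slide":[0,0,0],"spin":0}]}}

```text
time: 35.17
tool_pos: [0.5785, 0.2424, 0.0943]
ee_rot: [3.141, 0.003, 0.025]
wrist_force: [-0.6, -0.2, -2.2]
width: 0.0577
finger_force: 30.0
```

{"name": "arm_command", "arguments": {"plan": [{"grip":1,"slide":[0,0,0],"spin":0},{"grip":1,"slide":[0,0,0],"spin":0},{"grip":1,"slide":[0,0,0],"spin":0}]}}

```text
time: 35.55
tool_pos: [0.5793, 0.2427, 0.0961]
ee_rot: [-3.141, -0.0, 0.025]
wrist_force: [-0.4, 0.0, -2.4]
width: 0.0576
finger_force: 30.0
```

{"name": "arm_command", "arguments": {"plan": [{"grip":1,"slide":[0.001,0.001,0.05],"spin":0},{"grip":1,"slide":[0,0,0.05],"spin":0},{"grip":1,"slide":[0,0,0.02],"spin":0},{"grip":1,"slide":[0,0,0],"spin":0},{"grip":1,"slide":[0,0,0],"spin":0},{"grip":1,"slide":[0,0,0],"spin":0},{"grip":1,"slide":[0,0,0],"spin":0}]}}

```text
time: 36.42
tool_pos: [0.5808, 0.2421, 0.0366]
ee_rot: [-3.141, -0.001, 0.024]
wrist_force: [0.1, -0.6, -1.5]
width: 0.0579
finger_force: 30.0
```

{"name": "arm_command", "arguments": {"plan": [{"grip":1,"slide":[-0.001,0,0.006],"spin":0},{"grip":1,"slide":[0,0,0.004],"spin":0},{"grip":1,"slide":[0,0,0.002],"spin":0},{"grip":1,"slide":[0,0,0],"spin":0},{"grip":1,"slide":[0,0,0],"spin":0},{"grip":1,"slide":[0,0,0],"spin":0}]}}

```text
time: 37.17
tool_pos: [0.5798, 0.242, 0.0308]
ee_rot: [-3.141, -0.0, 0.024]
wrist_force: [-3.3, -1.0, 5.8]
width: 0.0576
finger_force: 30.0
```

Contact came at the pick height. I'll release, lift and check.

{"name": "arm_command", "arguments": {"plan": [{"grip":-1,"slide":[0,0,-0.001],"spin":0},{"grip":-1,"slide":[0,0,0],"spin":0},{"grip":-1,"slide":[0,0,0],"spin":0},{"grip":-1,"slide":[0,0,0],"spin":0},{"grip":-1,"slide":[0,0,-0.03],"spin":0},{"grip":-1,"slide":[0,0,-0.1],"spin":0},{"grip":-1,"slide":[0,0,-0.1],"spin":0},{"grip":-1,"slide":[0,0,-0.1],"spin":0},{"grip":-1,"slide":[0,0,0],"spin":0},{"grip":-1,"slide":[0,0,0],"spin":0}]}}

```text
time: 38.42
tool_pos: [0.5796, 0.2419, 0.1956]
ee_rot: [-3.141, -0.0, 0.024]
wrist_force: [0.3, 0.4, -0.4]
width: 0.0939
finger_force: 0.0
```

```bash
python3 shot.py w14; python3 - <<'E'
from b import masks,full,brass; from m import *
im,c=load('w14'); H,S,V=masks(im); save(im[80:300],'w14')
m=cv2.morphologyEx((((S<50)&(V>125))).astype(np.uint8),cv2.MORPH_CLOSE,np.ones((31,31)))
d=full(blob(m,4*326,4*190,4*55)); print('baro',d.min(0),d.max(0),rect(proj(c,d,.034)))
w=((S<45)&(V>110)).astype(np.uint8); e=full(blob(w,4*446,4*199,4*42)); print('dial',e.mean(0),circ(proj(c,e,.075)))
E
```

```text
[0.5796 0.2419 0.1956] [-3.1414e+00 -4.0000e-04  2.4200e-02] 38.425
baro [297.875 154.375] [352.125 225.125] [580.7 243.4  76.1  56.1   1.3]
dial [448.92726481 198.74085366] (array([584.3, 123. ,  52.5]), [array([584.4, 123. ]), array([51.7, 52. ]), np.float64(178.1)])
```

View pics/w14.png

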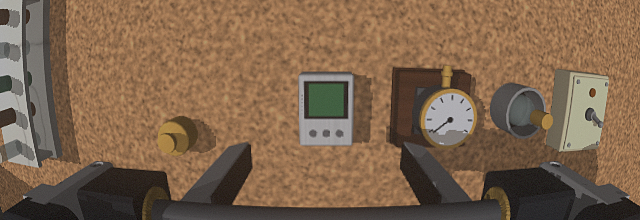

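The barometer is at (580.7,243.4) with yaw 1.3°, 120.4 mm from the gauge axis. The gauge, cup and bulb are unchanged, so I'm handing in.

```bash
python3 -c "
from bench import ticket; print(ticket.close_job())"
```

```text
the job is handed in; nothing more can be done
None
```

The row is laid out and handed in: the gauge is seated on the plinth over the key, the bulb is upright in the cup midway to the panel, and the barometer is square and in line on the other side, all within about 1 mm by the last measurements.

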